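# Sort polished mounts into two stack-nest specimen trays

### The job

Sort the four polished metal sections by resin and leave them as one stack of two trays: the two black mounts go into the grey tray, one in each bay, and the red and the tan mount into the blue tray, one in each bay, all flat with the polished face up. The blue tray stands on the grey one, turned end for end so that its label tab is over the opposite end to the grey tray's and its foot sits level on the lugs inside the grey rim instead of nesting down onto the mounts. Leave the grey tray about where it is and do not disturb the clay, the tweezers or the glass dish.

Things in the scene. Friction and masses are not known exactly. Their poses are not given: they have to be found in the camera images.
- grey_tray: Light grey stack-nest tray, the lower one; 157 x 111 mm over the rim, 38 high, 160 g, walls leaning out. Origin: centre of the underside; x to its white label tab (10 mm past the rim), z up. Floor 2.5 mm up. Two bays, centres x = +34 and -34 mm, y = 0, clear floor 43 (x) by 88 (y) mm. To put a mount in, keep the fingers in line with y, inner gap at most 60 mm (walls).
- blue_tray: Blue tray, same shape and axes; its tab starts within 35 deg of the grey tab's direction. Grip it empty by the cross bar over its origin: 10 mm thick (x), 80 long (y), top 26 mm up, sides straight to 14 mm; open at most 65 mm. Lugs, tops 28 mm up: two at the tab end, one at the other. Stacked turned, its origin is 28 mm above grey's, foot 10 mm inside the rim, play 6 mm at the mouth, 4 seated.
- blue_tray_tab (a point): Middle of the top of the blue tray's white-faced label tab: 82 mm along x from the blue tray's origin and 37 mm above it.
- black_disc_mount: Black mount with a round piece of metal: a black resin cylinder 30 mm across and 16 mm tall, lying flat, a round grey piece of metal let into its polished top face. Origin: centre of its underside; z up. About 35 g. Grip it across its round side, fingertips about 9 mm below its top.
- black_square_mount: Black mount with a rectangular piece of metal: a black resin cylinder 30 mm across and 15 mm tall, lying flat, a copper-coloured rectangular piece of metal let into its polished top face. Origin: centre of its underside; z up. About 34 g. Grip it across its round side, fingertips about 9 mm below its top.
- red_mount: Red mount: a dark red resin cylinder 30 mm across and 18 mm tall, lying flat, a grey cross-shaped piece of metal let into its polished top face. Origin: centre of its underside; z up. About 37 g. Grip it across its round side, fingertips about 9 mm below its top.
- tan_mount: Tan mount: a tan (yellowish) resin cylinder 30 mm across and 17 mm tall, lying flat, a yellow rectangular piece of metal let into its polished top face. Origin: centre of its underside; z up. About 36 g. Grip it across its round side, fingertips about 9 mm below its top.
- clay: Bystander: block of blue-grey mounting clay, 44 x 60 x 16 mm, lying flat. Origin: centre of its underside.
- tweezer: Bystander: gold-coloured tweezers, 134 mm long along x, 12 mm wide, 9 mm high. Origin: centre of the underside.
- dish: Bystander: small open glass dish, 60 mm across, 13 mm high. Origin: centre of its underside.

How it is judged (in metres and radians):
At the end, for the whole second after the job is handed in: Black mounts flat (0.15 rad) in the grey tray, red and tan in the blue, one a bay. Blue tray on the grey, tabs opposite: origin 24.5 to 31.5 mm above the grey one and within 9 mm of it sideways, parallel within 0.15 rad, level within 0.06; grey tray on the bench, level within 0.05; all at rest (z of black_disc_mount in the frame of grey_tray between -0.001 and 0.009 m and y of black_disc_mount in the frame of grey_tray between -0.037 and 0.037 m and x of black_disc_mount in the frame of grey_tray between -0.06 and 0.06 m and angle between each of black_disc_mount, black_square_mount, red_mount, tan_mount's own z axis and vertical below 0.15 rad and z of black_square_mount in the frame of grey_tray between -0.001 and 0.009 m and y of black_square_mount in the frame of grey_tray between -0.037 and 0.037 m and x of black_square_mount in the frame of grey_tray between -0.06 and 0.06 m and z of red_mount in the frame of blue_tray between -0.001 and 0.009 m and y of red_mount in the frame of blue_tray between -0.037 and 0.037 m and x of red_mount in the frame of blue_tray between -0.06 and 0.06 m and z of tan_mount in the frame of blue_tray between -0.001 and 0.009 m and y of tan_mount in the frame of blue_tray between -0.037 and 0.037 m and x of tan_mount in the frame of blue_tray between -0.06 and 0.06 m and ((x of black_disc_mount in the frame of grey_tray above 0.015 m and x of black_square_mount in the frame of grey_tray below -0.015 m) or (x of black_square_mount in the frame of grey_tray above 0.015 m and x of black_disc_mount in the frame of grey_tray below -0.015 m)) and ((x of red_mount in the frame of blue_tray above 0.015 m and x of tan_mount in the frame of blue_tray below -0.015 m) or (x of tan_mount in the frame of blue_tray above 0.015 m and x of red_mount in the frame of blue_tray below -0.015 m)) and z of blue_tray in the frame of grey_tray between 0.0245 and 0.0315 m and horizontal distance between blue_tray and grey_tray below 0.009 m and angle between the x axis of blue_tray and the x axis of grey_tray, either way round below 0.15 rad and x of blue_tray_tab in the frame of grey_tray below -0.05 m and angle between blue_tray's own z axis and vertical below 0.06 rad and angle between grey_tray's own z axis and vertical below 0.05 rad and height (world z) of grey_tray below 0.006 m and linear speed of each of black_disc_mount, black_square_mount, red_mount, tan_mount, grey_tray, blue_tray below 0.02 m/s and angular speed of each of black_disc_mount, black_square_mount, red_mount, tan_mount, grey_tray, blue_tray below 0.3 rad/s); the robot touches nothing.
It fails at once if a mount is tipped over (angle between any of black_disc_mount, black_square_mount, red_mount, tan_mount's own z axis and vertical above 0.9 rad).
It fails at once if the grey tray is pushed more than 50 mm away (distance of grey_tray from where it was at the start of the episode above 0.05 m).
It fails at once if clay, tweezers or dish are moved more than 25 mm (distance of any of clay, tweezer, dish from where it was at the start of the episode above 0.025 m).
It also fails if it takes over 125 s, if anything falls off the work surface, if the arm or the gripper's body presses on something with over 40 N, if the wrist force passes 120 N, or if a joint passes its speed limit or range.

### The arm

A 6-joint arm with a two-finger parallel gripper is mounted at the origin on a cart in front of the work surface, level with it; the furniture and walls round the work are solid. World frame = base frame: x ahead of the robot, y to its left, z up, the work surface at z = 0. Lengths are in mm, angles in rad, forces in N, time in s.
With the tool pointing down it reaches from about 375 to 925 mm from the base axis. Payload 5.7 kg.
Tool frame: the origin (TCP) lies between the finger pads; the fingertips stand 17 mm ahead of it and the grasp point (between the pads) lies 2 mm behind it; z points along the fingers, y is the line along which they close (so a half turn about z gives the same grasp; the last joint's range is limited). The gripper opens to 85 mm and grips with 20 to 120 N. Pads are 22 mm wide; open, the fingers measure 114 mm over their backs; the gripper's body (76 mm by 85 mm) begins 54 mm behind the grasp point. The pads swing forward as they close: fully open they stand 13 mm farther back than shut.
Start: joints at [0.999, 0.359, 1.51, -0, 1.272, -0.115], TCP at [264.636, 538.454, 248.267] pointing down, gripper open.
Joint ranges: [-2.97, 2.97], [-1.01, 2.36], [0.21, 2.38], [-0.96, 4.11], [0.2, 2.71], [-2.98, 2.98]. Speed limits (rad/s): [2.39, 2.39, 3.14, 3.14, 3.14, 3.14].

### API

Orientations are given as a 3x3 rotation matrix whose columns are the frame's x, y, z axes.
In Python, from cell import arm gives the robot as it stands.
- The arm moves only by the tool move_arm, never from a script. Its argument "moves" is a list that holds one entry, the list of rows, each a list of 4 numbers: the shift along the world's x, y, z in mm, then the turn about the world's z in degrees. In form: [[[dx, dy, dz, roll], ...]]. A call has 1 to 5 rows; each row shifts and turns the commanded pose from where the row before left it; what a row does not reach is not made up. A row lasts 1/8 s, in which the tool goes at most 62.5 mm and 10.7 degrees, less where a joint would pass 70% of its speed; a pose out of reach is approached as far as the arm can. A call is refused whole if a number of a shift passes 62.5 or a number of a turn 10.7, either way. A call with a gripper value outside its range is refused whole. "hand" is the opening, from 0 (shut) to 1 (fully open), set as the call begins (left out, the last holds). The fingers move at their own pace and stop on an object; the grip force is fixed at half the most. Time passes only in rows, so rows that do not move let the fingers close. It gives the time, the measured TCP pose, the force, the opening and the grip force at its end, in the units of the state.
- arm.state(): the state, without advancing time (a new reading comes with each control period).
- arm.read_camera(name): name is "side" or "top"; returns a dict with "img" (384x512x3 uint8, red, green, blue), "K" (3x3 intrinsics, pixels), "k1" (the pictures are not rectified: a ray, as slopes to the right and down, at radius r is drawn at 1 + k1 r^2 times it, then the intrinsics apply), "xyz" and "rotation" of the camera in the world. Camera axes: x right, y down, z forward; pixel columns grow to the right and rows downward; lengths in mm; the calibration is good to about 2 mm. A picture is of the moment at which its call begins. There is no depth.
- arm.finish_job(): hands the job in; it is judged then, once.
The state is a dict: "clock": time; "joint_positions": joint angles; "joint_velocities": joint speeds; "effort": joint torques, N m; "eef_pos": TCP position; "eef_rot": TCP orientation; "force": force on the tool from outside, world axes, zero at the start; "moment": the same for the moment, N m; "width": finger opening in mm; "grip_force": force on a finger pad.
Only numpy, scipy, OpenCV 4.12 (cv2) and the standard library are available. Lean on these libraries where they do the work, as an engineer would, in place of code of your own. Each camera call takes 0.05 s, during which the arm holds its last target. There are 200 camera calls.

## Working session

There is one attempt and no reset: what is moved stays moved. The work goes in short steps, Python scripts to look and compute and a tool call to move; the robot and the scene stay as the last step left them, time stands still between calls to the robot, and variables do not carry over. Pictures are saved under pics/ and viewed, at most 16 in all, crops included, and the job is handed in when it is done.

Besides the shell and the picture viewer there is one more tool, called after "Request:" by a JSON object that holds its "fn" and its "kwargs". move_arm: Moves the arm, as the interface text tells. Its arguments: {"type":"object","properties":{"moves":{"type":"array"},"hand":{"type":"number"}},"required":["moves"]}

```bash
mkdir -p pics
cat > h.py <<'E'
import numpy as np, cv2
from cell import arm
def cam(n,save=None):
    c=arm.read_camera(n)
    if save: cv2.imwrite('pics/'+save,c['img'][:,:,::-1])
    return c
def px2w(c,u,v,z):
    K=np.array(c['K']);R=np.array(c['rotation']);o=np.array(c['xyz'])
    d=np.array([(u-K[0,2])/K[0,0],(v-K[1,2])/K[1,1]]);s=d.copy()
    for _ in range(20): s=d/(1+c['k1']*(s@s))
    r=R@np.array([s[0],s[1],1]); return o+r*(z-o[2])/r[2]
def w2px(c,p):
    K=np.array(c['K']);R=np.array(c['rotation']);o=np.array(c['xyz'])
    q=R.T@(np.array(p)-o);s=q[:2]/q[2];s=s*(1+c['k1']*(s@s))
    return K[0,0]*s[0]+K[0,2],K[1,1]*s[1]+K[1,2]
E
python3 - <<'E'
from h import *
for n in('top','side'):
    c=cam(n,n+'0.png'); print(n,c['K'],c['k1'],c['xyz'],c['rotation'])
s=arm.state();print(s['clock'],s['eef_pos'],s['eef_rot'],s['width'])
E
```

```text
top [[445.99406229   0.         255.0271976 ]
 [  0.         445.99406229 194.00090436]
 [  0.           0.           1.        ]] -0.11521714873316723 [ 548.68479138   54.69746571 1029.59708142] [[ 0.02355121 -0.99841236  0.05116744]
 [-0.999407   -0.02479894 -0.02388871]
 [ 0.02511969 -0.05057449 -0.99840434]]
side [[362.97495945   0.         251.88759705]
 [  0.         362.97495945 193.18539446]
 [  0.           0.           1.        ]] -0.10150179468289025 [339.3610604  743.61279689 496.20158829] [[-0.93895841 -0.19933372  0.28039824]
 [-0.34313297  0.4837788  -0.80511976]
 [ 0.02483679 -0.85218785 -0.52264615]]
0.1 [264.33019812 537.95855049 247.52550575] [[-8.97468465e-01  4.41077655e-01 -9.24947919e-04]
 [ 4.41078584e-01  8.97467314e-01 -1.45007773e-03]
 [ 1.90513641e-04 -1.70937375e-03 -9.99998521e-01]] 85.23379978323936
```

View pics/top0.png

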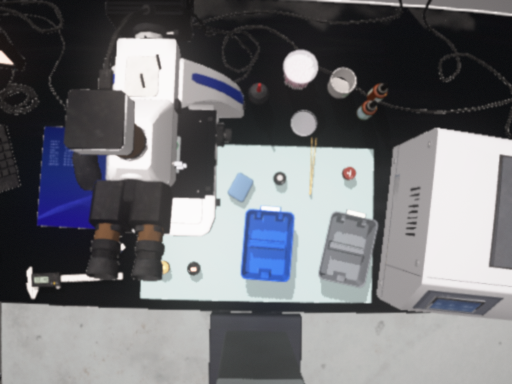

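View pics/side0.png

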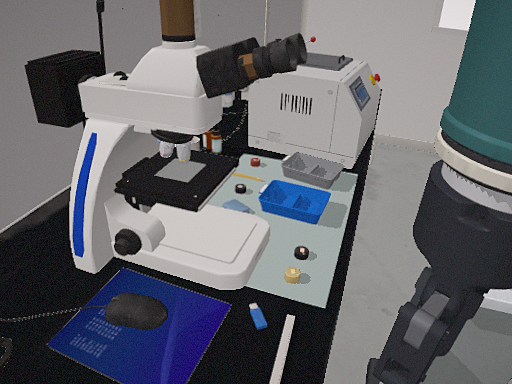

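The top view shows tan (165,268), black (194,268), black (280,178) and red (349,173), with blue tray near (268,245) and grey near (348,250). The side view confirms the layout. The microscope eyepieces overhang near the tan mount. I'll enlarge both views.

Run:
```python
from h import *
a=cv2.imread('pics/top0.png');s=cv2.imread('pics/side0.png')
cv2.imwrite('pics/tc.png',cv2.resize(a[150:300,145:385],None,fx=3.333,fy=3.333,interpolation=cv2.INTER_CUBIC))
cv2.imwrite('pics/sc.png',cv2.resize(s[145:295,205:365],None,fx=4,fy=4,interpolation=cv2.INTER_CUBIC))
ct=cam('top');cs=cam('side')
for a,b in [((148,268),(302,46)),((104,270),(282,58))]:
    best=min(((abs(np.array(w2px(cs,px2w(ct,*a,z)))-b).sum(),z) for z in range(0,600,5)));print(best,px2w(ct,*a,best[1]))
for n,u,v,z in [('tan',165,268,17),('blk',194,268,15),('blk2',280,178,16),('red',349,173,18),('mach edge',388,290,0),('mat L',145,300,0),('matTR',375,148,0)]: print(n,px2w(ct,u,v,z).round(), np.round(w2px(cs,px2w(ct,u,v,z))))
```

```text
(np.float64(9.522631986580734), 405) [473.53865128 186.78018761 405.        ]
(np.float64(4.297366279457947), 400) [468.08325223 250.6391658  400.        ]
tan [428. 230.  17.] [294. 268.]
blk [430. 165.  15.] [302. 248.]
blk2 [639. -26.  16.] [241. 185.]
red [ 654. -185.   18.] [256. 158.]
mach edge [ 384. -287.    0.] [350. 166.]
mat L [351. 278.   0.] [329. 303.]
matTR [ 717. -251.    0.] [244. 152.]
```

View pics/tc.png

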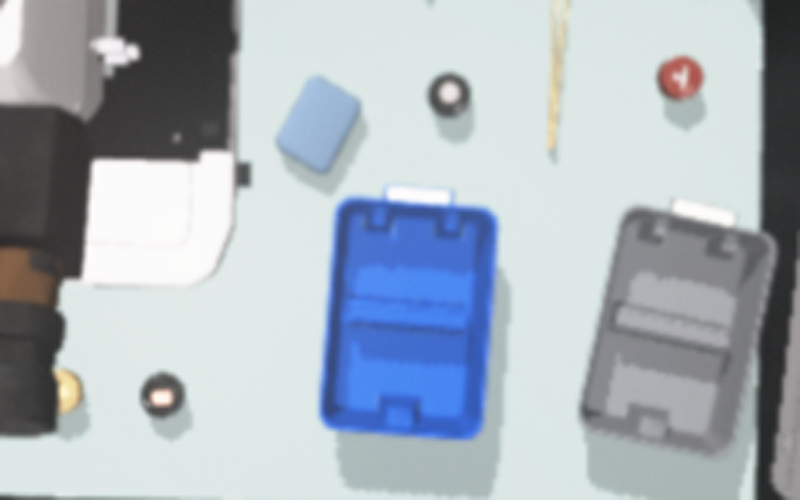

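View pics/sc.png

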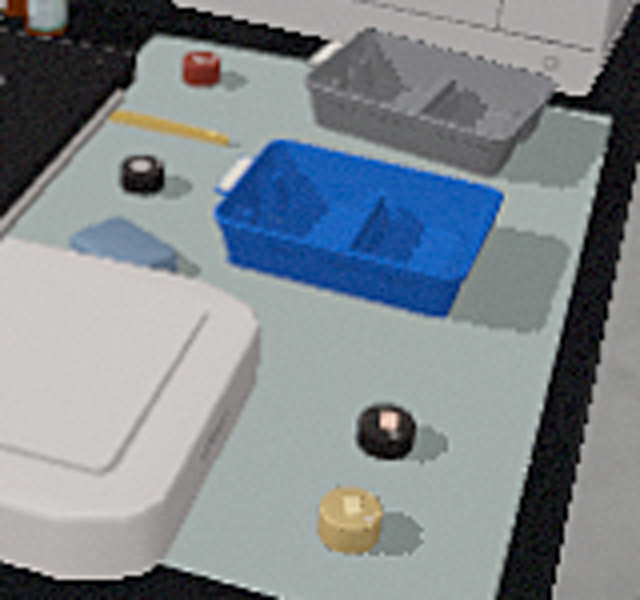

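The crop shows blue tray rim corners near (343,200), (497,210), (480,440), (322,428) and grey rim corners near (625,208), (775,235), (735,452), (583,420). Both tabs point to the top of the picture (+x). Black-disc is at (450,95), black-square at (162,395), red at (681,77) and tan at (66,392), partly hidden by the eyepiece. Next I'll fit their poses.

```bash
cat > fit.py <<'E'
from h import *
from scipy.optimize import least_squares
def poly_pts(x,y,a,z,lx=78.5,ly=55.5):
    c,s=np.cos(a),np.sin(a)
    return np.array([[x+c*i-s*j,y+s*i+c*j,z] for i,j in[(lx,ly),(lx,-ly),(-lx,-ly),(-lx,ly)]])
def fit(c,corn,z):
    w=np.array([px2w(c,*p,z) for p in corn])
    f=lambda q:(poly_pts(*q,z)-w)[:,:2].ravel()
    r=least_squares(f,[*w[:,:2].mean(0),0]);return r.x,r.fun
E
python3 - <<'E'
from fit import *
ct=cam('top');cs=cam('side')
A=np.array
top=lambda L:[A(p)/3.333+A([145,150])-.35 for p in L]
sd=lambda L:[A(p)/4+A([205,145])-.375 for p in L]
# corner order: +x+y,+x-y,-x-y,-x+y  (tight outer corners incl. rounding, from edge lines)
for n,t in [('blue',[(338,194),(500,206),(484,444),(319,430)]),('grey',[(622,202),(780,235),(737,460),(578,424)])]:
    q,f=fit(ct,top(t),38);print(n,q[:2].round(1),np.degrees(q[2]).round(1),f.round(1))
    print(' side crop px of rim',[((A(w2px(cs,p))-A([205,145])+.375)*4).round() for p in poly_pts(*q,38)])
T=ct['img'];S=cs['img'];ht=cv2.cvtColor(T,cv2.COLOR_RGB2HSV);hs=cv2.cvtColor(S,cv2.COLOR_RGB2HSV)
def cen(c,img,u,v,h,cond):
    r=9;u0,v0=int(u)-r,int(v)-r;p=img[v0:v0+2*r+1,u0:u0+2*r+1].astype(int)
    m=cond(p).astype(np.uint8);n,l,st,ce=cv2.connectedComponentsWithStats(m)
    k=1+np.argmax(st[1:,4]);b=st[k]
    return px2w(c,u0+b[0]+b[2]/2-.5,v0+b[1]+b[3]/2-.5,h/2).round(1),b
dark=lambda p:p.max(2)<90
red=lambda p:(p[:,:,0]>1.6*p[:,:,1])
tan=lambda p:(p[:,:,0]>1.25*p[:,:,2])
for n,tp,sp,h,cd in [('disc',(280,178),(240.5,188.5),16,dark),('sq',(194,268),(301.5,252.5),15,dark),('red',(349,173),(255.5,162),18,red),('tan',(165,268),(292.5,275),17,tan)]:
    print(n,cen(ct,T,*tp,h,cd),cen(cs,S,*sp,h,cd))
E
```

```text
blue [486.5  -0. ] -3.1 [-0.4  1.  -0.8 -1.3  1.2 -0.2 -0.1  0.5]
 side crop px of rim [array([209., 211.]), array([274., 129.]), array([510., 183.]), array([467., 275.])]
grey [ 482.  -181.7] -10.5 [ 2.  -0.7  1.8 -1.  -0.5  0.6 -3.3  1. ]
 side crop px of rim [array([298.,  75.]), array([364.,  20.]), array([563.,  72.]), array([511., 135.])]
disc (array([635.7, -19.5,   8. ]), array([ 4,  7,  5,  8, 15], dtype=int32)) (array([638.2, -18.6,   8. ]), array([ 4,  5, 11, 10, 74], dtype=int32))
sq (array([431.9, 174.7,   7.5]), array([3, 6, 5, 4, 9], dtype=int32)) (array([428.4, 171. ,   7.5]), array([  2,   3,  15,  14, 137], dtype=int32))
red (array([ 655.2, -185.6,    9. ]), array([ 3,  4, 12, 11, 62], dtype=int32)) (array([ 654.5, -181.2,    9. ]), array([ 5,  5,  9,  8, 57], dtype=int32))
tan (array([429.2, 232.8,   8.5]), array([ 5,  2,  8, 13, 78], dtype=int32)) (array([429.1, 240.7,   8.5]), array([  1,   1,  17,  16, 219], dtype=int32))
```

Run:
```python
from fit import *
ct=cam('top');cs=cam('side')
for n,t,s,h in [('disc',(449,95),(143,175),16),('sq',(162,395),(386,432),15),('red',(681,78),(202,69),18),('tan',(60,391),(351,520),17)]:
    print(n,px2w(ct,t[0]/3.333+144.65,t[1]/3.333+149.65,h*.6).round(1),px2w(cs,s[0]/4+204.6,s[1]/4+144.6,h/2).round(1))
```

```text
disc [638.8 -24.8   9.6] [637.7 -19.7   8. ]
sq [428.4 167.    9. ] [428.1 171.2   7.5]
red [ 654.9 -186.3   10.8] [ 653.4 -179.1    9. ]
tan [429.4 236.7  10.2] [428.4 240.7   8.5]
```

Request:
{"fn": "move_arm", "kwargs": {"moves": [[[-21, -40, 0, 0], [-21, -42, 0, 0], [-21, -42, 0, 0], [-16, -32, 0, 0], [0, 0, 0, 0]]]}}

```text
clock: 1.02
eef_pos: [184.0, 380.0, 248.2]
eef_rot: [[-0.897, 0.441, -0.001], [0.441, 0.897, -0.001], [0.0, -0.002, -1.0]]
force: [0.2, 0.2, -0.9]
width: 85.6
grip_force: 0.0
```

Request:
{"fn": "move_arm", "kwargs": {"moves": [[[34, -32, 0, 5], [34, -32, 0, 5], [33, -31, 0, 5.7], [25, -40, -40, 0], [25, -40, -40, 0]]], "hand": 0.7}}

```text
clock: 1.65
eef_pos: [339.7, 207.2, 168.2]
eef_rot: [[-0.983, 0.182, 0.004], [0.182, 0.983, 0.002], [-0.004, 0.002, -1.0]]
force: [0.9, 0.3, 0.1]
width: 59.8
grip_force: 0.0
```

Request:
{"fn": "move_arm", "kwargs": {"moves": [[[25, -37, -40, 0], [0, 0, 0, 0], [0, 0, 0, 0]]]}}

```text
clock: 2.02
eef_pos: [362.5, 170.8, 128.4]
eef_rot: [[-0.983, 0.183, -0.0], [0.183, 0.983, 0.0], [0.0, 0.0, -1.0]]
force: [-1.6, -0.9, 0.4]
width: 59.7
grip_force: 0.0
```

Run:
```python
from h import *
s=arm.state();print(s['clock'],s['eef_pos'],s['joint_positions'],s['width'])
cam('side','s1.png')
```

```text
2.025 [362.47576506 170.78678613 128.35345506] [ 2.67284709e-01  2.47468893e-01  2.06211122e+00  3.33382832e-04
  8.31952151e-01 -1.11980099e+00] 59.744403939452724
```

View pics/s1.png

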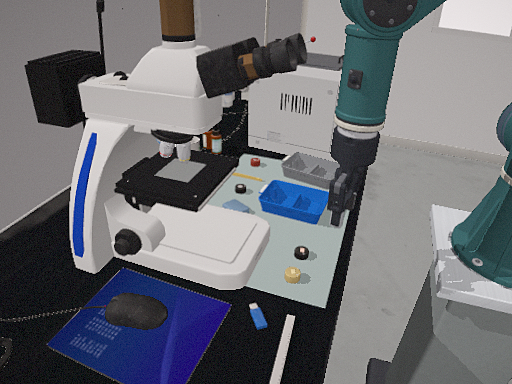

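The picture shows the wrist as a vertical column above the tool, from about (340,215) up to a joint at (385,15). The eyepiece tips are at (300,50). I'll work out the clearance.

Run:
```python
from h import *
cs=cam('side')
for z in range(100,620,50): print(z,np.round(w2px(cs,[362.5,171,z])))
ct=cam('top')
# eyepiece ends: lens rim centers; extents in top picture
for u,v in [(162,262),(160,280),(136,280),(90,278),(118,280)]:
    print(u,v,[px2w(ct,u,v,z)[:2].round() for z in (340,380,420)])
for p in [(480,190,400),(460,190,400),(460,190,370),(470,250,400)]: print(p,np.round(w2px(cs,p)),np.round(w2px(ct,p)))
```

```text
100 [340. 223.]
150 [344. 201.]
200 [349. 176.]
250 [354. 150.]
300 [359. 121.]
350 [364.  90.]
400 [370.  57.]
450 [375.  21.]
500 [381. -17.]
550 [387. -58.]
600 [392. -99.]
162 262 [array([476., 179.]), array([480., 172.]), array([484., 165.])]
160 280 [array([448., 181.]), array([454., 174.]), array([459., 167.])]
136 280 [array([447., 219.]), array([453., 209.]), array([458., 200.])]
90 278 [array([447., 291.]), array([453., 277.]), array([459., 264.])]
118 280 [array([446., 247.]), array([452., 236.]), array([458., 225.])]
(480, 190, 400) [289.  51.] [147. 263.]
(460, 190, 400) [302.  52.] [146. 277.]
(460, 190, 370) [300.  72.] [151. 274.]
(470, 250, 400) [285.  58.] [104. 269.]
```

Request:
{"fn": "move_arm", "kwargs": {"moves": [[[9, -29, -40, 0], [9, -29, -40, 0], [0, 0, -20, 0], [0, 0, -8, 0], [0, 0, 0, 0]]], "hand": 1.0}}

```text
clock: 2.8
eef_pos: [379.8, 113.2, 20.6]
eef_rot: [[-0.984, 0.18, 0.0], [0.18, 0.984, -0.0], [-0.0, 0.0, -1.0]]
force: [-0.3, -0.2, 0.5]
width: 85.5
grip_force: 0.0
```

Request:
{"fn": "move_arm", "kwargs": {"moves": [[[0, 0, -4, 0], [0, 0, 0, 0]]]}}

```text
clock: 3.05
eef_pos: [380.0, 112.8, 16.7]
eef_rot: [[-0.983, 0.181, 0.001], [0.181, 0.983, 0.0], [-0.001, 0.0, -1.0]]
force: [-0.3, -0.8, 0.3]
width: 85.4
grip_force: 0.0
```

Request:
{"fn": "move_arm", "kwargs": {"moves": [[[0, 0, -3, 0], [0, 0, 0, 0]]]}}

```text
clock: 3.3
eef_pos: [379.6, 112.5, 13.3]
eef_rot: [[-0.983, 0.182, 0.0], [0.182, 0.983, -0.0], [-0.0, -0.0, -1.0]]
force: [0.4, 0.0, 0.9]
width: 85.2
grip_force: 0.0
```

Request:
{"fn": "move_arm", "kwargs": {"moves": [[[0, 0, -2, 0], [0, 0, 0, 0]]]}}

```text
clock: 3.55
eef_pos: [379.6, 112.4, 11.1]
eef_rot: [[-0.983, 0.182, -0.0], [0.182, 0.983, -0.0], [0.0, -0.0, -1.0]]
force: [-0.5, -0.4, -0.2]
width: 85.3
grip_force: 0.0
```

Request:
{"fn": "move_arm", "kwargs": {"moves": [[[0, 0, 7, 0], [0, 0, 0, 0], [0, 0, 0, 0], [0, 0, 0, 0]]], "hand": 0.35}}

```text
clock: 4.05
eef_pos: [379.6, 112.5, 18.3]
eef_rot: [[-0.983, 0.182, 0.0], [0.182, 0.983, -0.0], [-0.0, -0.0, -1.0]]
force: [-0.6, -0.3, -0.3]
width: 29.7
grip_force: 0.0
```

Request:
{"fn": "move_arm", "kwargs": {"moves": [[[0, 0, -2, 0], [0, 0, 0, 0]]]}}

```text
clock: 4.3
eef_pos: [379.7, 112.5, 16.6]
eef_rot: [[-0.983, 0.182, 0.0], [0.182, 0.983, -0.0], [-0.0, -0.0, -1.0]]
force: [-0.7, -0.9, 9.7]
width: 29.8
grip_force: 5.1
```

Request:
{"fn": "move_arm", "kwargs": {"moves": [[[0, 0, -2, 0], [0, 0, 0, 0]]]}}

```text
clock: 4.55
eef_pos: [379.7, 112.5, 16.4]
eef_rot: [[-0.983, 0.182, 0.002], [0.182, 0.983, 0.0], [-0.002, 0.0, -1.0]]
force: [-6.1, -0.5, 51.5]
width: 29.9
grip_force: 25.2
```

Request:
{"fn": "move_arm", "kwargs": {"moves": [[[0, 0, 46, -10], [0, 11, 0, -10], [0, 11, 0, -10], [5, 11, 0, -10], [5, 11, 0, -10]]], "hand": 1.0}}

```text
clock: 5.18
eef_pos: [389.5, 156.8, 60.1]
eef_rot: [[-0.488, 0.873, -0.0], [0.873, 0.488, -0.0], [0.0, -0.0, -1.0]]
force: [0.3, -0.2, -0.1]
width: 85.6
grip_force: 0.0
```

Request:
{"fn": "move_arm", "kwargs": {"moves": [[[5, 11, 0, -10], [5, 0, 0, -10], [6, 0, 0, -9.5], [0, 0, 0, 0], [0, 0, 0, 0]]]}}

```text
clock: 5.8
eef_pos: [405.1, 167.3, 60.1]
eef_rot: [[-0.004, 1.0, -0.001], [1.0, 0.004, -0.0], [-0.0, -0.001, -1.0]]
force: [0.1, -0.4, -0.9]
width: 85.5
grip_force: 0.0
```

Request:
{"fn": "move_arm", "kwargs": {"moves": [[[0, 0, -20, 0], [0, 0, -18, 0], [0, 0, -9, 0], [0, 0, 0, 0]]]}}

```text
clock: 6.3
eef_pos: [405.0, 167.3, 12.8]
eef_rot: [[-0.001, 1.0, -0.002], [1.0, 0.001, -0.0], [-0.0, -0.002, -1.0]]
force: [-0.2, -0.2, 0.8]
width: 85.3
grip_force: 0.0
```

Request:
{"fn": "move_arm", "kwargs": {"moves": [[[0, 0, 0, 0], [0, 0, 0, 0]]], "hand": 0.85}}

```text
clock: 6.55
eef_pos: [406.1, 167.6, 13.8]
eef_rot: [[-0.001, 1.0, 0.001], [1.0, 0.001, 0.0], [0.0, 0.001, -1.0]]
force: [-0.1, 0.9, 0.3]
width: 72.6
grip_force: 0.0
```

Request:
{"fn": "move_arm", "kwargs": {"moves": [[[0, 0, 4, 0], [0, 0, 5, 0]]], "hand": 0.7}}

```text
clock: 6.8
eef_pos: [405.7, 167.5, 22.8]
eef_rot: [[-0.001, 1.0, 0.0], [1.0, 0.001, 0.0], [0.0, 0.0, -1.0]]
force: [0.5, 0.3, -0.6]
width: 59.6
grip_force: 0.0
```

Request:
{"fn": "move_arm", "kwargs": {"moves": [[[0, 0, 0, 0], [0, 0, 0, 0], [0, 0, 0, 0], [0, 0, 0, 0]]], "hand": 0}}

```text
clock: 7.3
eef_pos: [405.9, 167.5, 22.9]
eef_rot: [[-0.001, 1.0, 0.001], [1.0, 0.001, 0.0], [0.0, 0.001, -1.0]]
force: [-0.6, 0.6, 12.0]
width: 27.1
grip_force: 58.3
```

Run:
```python
from h import *
c=cam('side');t=cam('top')
a=c['img'][190:290,240:380][:,:,::-1];b=t['img'][225:300,140:260][:,:,::-1]
a=cv2.resize(a,(560,400),interpolation=cv2.INTER_CUBIC);b=cv2.resize(b,(640,400),interpolation=cv2.INTER_CUBIC)[:, :240]
cv2.imwrite('pics/g1.png',np.hstack([a,b]))
```

```text
(no output)
```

View pics/g1.png

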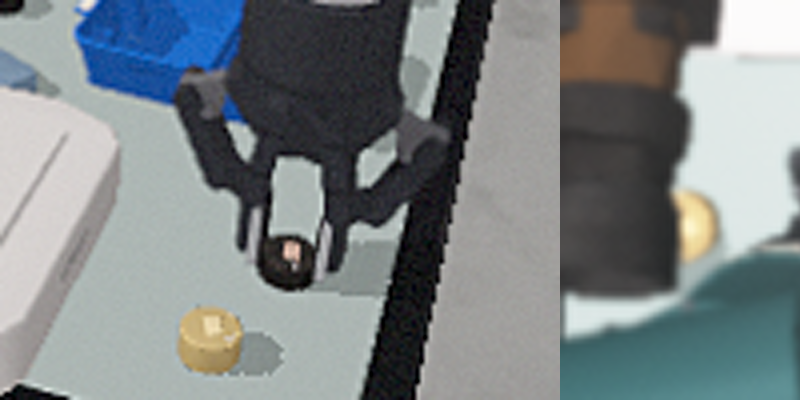

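The mount is held only at the pads' +y edge: it sits at crop (288,262), with the fingers at (250,240) and (322,245). I'll work out the offset before regripping.

Run:
```python
from h import *
c=cam('side')
f=lambda u,v,z:px2w(c,240+u/4-.4,190+v/4-.4,z).round(1)
print('sq',f(288,262,7.5),'copper',f(291,251,15),'tan top',f(211,325,17), 'tan ctr',f(211,340,8.5))
for p in [(406,167.5,6),(421,167.5,6),(391,167.5,6),(421,178.5,6),(391,178.5,6),(406,184,15)]:
    u,v=w2px(c,p);print(p,(u-239.6)*4,(v-189.6)*4)
```

```text
sq [406.1 171.    7.5] copper [405.5 170.9  15. ] tan top [429.4 239.8  17. ] tan ctr [428.4 240.7   8.5]
(406, 167.5, 6) 289.38193931430953 260.0684978713092
(421, 167.5, 6) 260.82601733417425 253.06005449683903
(391, 167.5, 6) 318.1942116043459 267.123269754699
(421, 178.5, 6) 255.90577579482067 266.3576831028885
(391, 178.5, 6) 313.913082127409 280.7214602847663
(406, 184, 15) 284.4737420690493 266.8147463086749
```

Request:
{"fn": "move_arm", "kwargs": {"moves": [[[0, 0, 5, 0], [0, 0, 0, 0], [0, 0, 0, 0]]]}}

```text
clock: 7.82
eef_pos: [405.5, 167.4, 27.2]
eef_rot: [[-0.001, 1.0, -0.0], [1.0, 0.001, -0.0], [-0.0, -0.0, -1.0]]
force: [0.4, 0.1, -0.6]
width: 26.7
grip_force: 59.0
```

Run:
```python
from h import *
c=cam('side')
a=c['img'][200:275,265:365][:,:,::-1]
cv2.imwrite('pics/g2.png',cv2.resize(a,(800,600),interpolation=cv2.INTER_CUBIC))
```

```text
(no output)
```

View pics/g2.png

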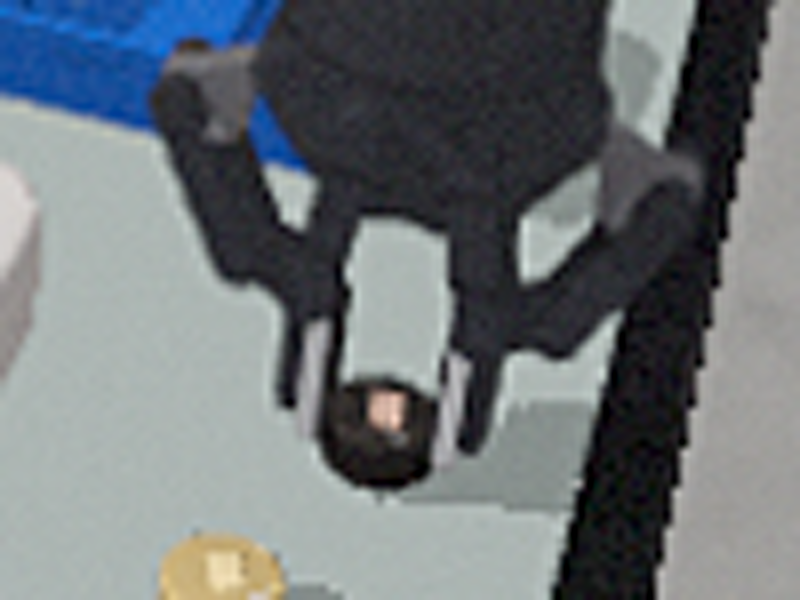

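The crop shows the mount between the pads, protruding toward +y, so I'll set it down and regrip 8 mm further in +y.

Request:
{"fn": "move_arm", "kwargs": {"moves": [[[0, 0, -5, 0], [0, 0, 0, 0]]]}}

```text
clock: 8.12
eef_pos: [405.9, 167.5, 22.9]
eef_rot: [[-0.001, 1.0, 0.001], [1.0, 0.001, 0.0], [0.0, 0.001, -1.0]]
force: [-1.3, -0.7, 16.7]
width: 26.9
grip_force: 60.9
```

Request:
{"fn": "move_arm", "kwargs": {"moves": [[[0, 0, 0, 0], [0, 0, 0, 0], [0, 4, 0, 0], [0, 4, 0, 0], [0, 0, 0, 0]]], "hand": 0.6}}

```text
clock: 8.75
eef_pos: [405.7, 175.8, 22.2]
eef_rot: [[-0.001, 1.0, -0.0], [1.0, 0.001, 0.0], [0.0, -0.0, -1.0]]
force: [-0.0, -0.2, 0.7]
width: 51.1
grip_force: 0.0
```

Request:
{"fn": "move_arm", "kwargs": {"moves": [[[0, 0, 0, 0], [0, 0, 0, 0], [0, 0, 0, 0], [0, 0, 0, 0]]], "hand": 0}}

```text
clock: 9.25
eef_pos: [405.6, 175.5, 22.6]
eef_rot: [[-0.0, 1.0, 0.0], [1.0, 0.0, 0.0], [0.0, 0.0, -1.0]]
force: [-0.4, 1.1, 6.6]
width: 26.6
grip_force: 58.6
```

Request:
{"fn": "move_arm", "kwargs": {"moves": [[[-8, 0, 40, 0], [6, -43.8, 40, 9.9], [6, -43.8, 20, 10], [6, -43.8, 0, 10], [6, -43.8, 0, 9.9]]]}}

```text
clock: 9.88
eef_pos: [421.7, 1.2, 122.1]
eef_rot: [[-0.638, 0.77, 0.001], [0.77, 0.638, -0.0], [-0.001, 0.001, -1.0]]
force: [0.4, -0.1, -0.3]
width: 26.5
grip_force: 59.1
```

Request:
{"fn": "move_arm", "kwargs": {"moves": [[[6, -43.8, 0, 9.9], [6, -43.8, 0, 10], [6, -43.8, 0, 9.9], [6, -43.8, -20, 9.9], [0, 0, 0, 0]]]}}

```text
clock: 10.5
eef_pos: [445.7, -175.3, 100.7]
eef_rot: [[-0.981, 0.193, -0.0], [0.193, 0.981, -0.0], [0.0, -0.001, -1.0]]
force: [-0.8, 0.7, 0.0]
width: 26.8
grip_force: 59.2
```

Run:
```python
from h import *
s=arm.state();print(s['eef_pos'],s['joint_positions'],s['width'])
t=cam('top')
cv2.imwrite('pics/t3.png',np.hstack([cv2.resize(t['img'][190:300,230:390][:,:,::-1],(640,440),interpolation=cv2.INTER_CUBIC)]))
for p in [(445,-175,100),(445,-175,80)]:print(w2px(t,p))
```

```text
[ 445.72292352 -175.29229331  100.72287025] [-5.18670612e-01  3.86947067e-01  1.92699886e+00 -6.91924597e-04
  8.27563663e-01 -1.89449814e+00] 26.848763458818773
(np.float64(352.0634033272066), np.float64(268.3991702314805))
(np.float64(349.8195933935865), np.float64(267.33016386661166))
```

View pics/t3.png

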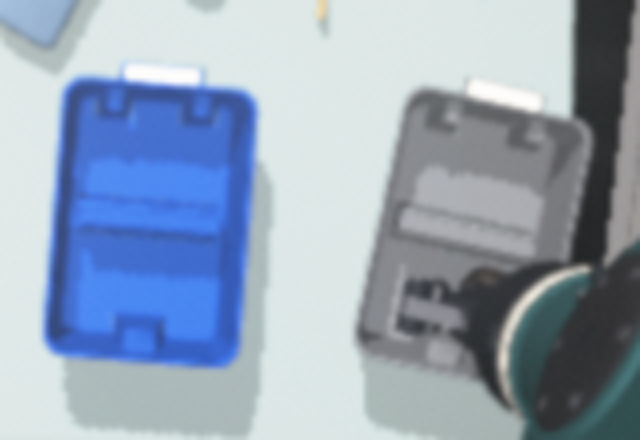

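The top view shows the fingers over the grey tray's near bay, at crop (430,300), so I'll lower the mount.

Request:
{"fn": "move_arm", "kwargs": {"moves": [[[0, 0, -35, 0], [0, 0, -25, 0], [0, 0, -9, 0], [0, 0, -4, 0], [0, 0, 0, 0]]]}}

```text
clock: 11.18
eef_pos: [445.8, -172.4, 29.1]
eef_rot: [[-0.982, 0.191, 0.001], [0.191, 0.982, -0.0], [-0.001, -0.0, -1.0]]
force: [-0.6, -0.4, -0.2]
width: 26.7
grip_force: 59.2
```

Request:
{"fn": "move_arm", "kwargs": {"moves": [[[0, 0, 0, 0], [0, 0, 0, 0], [0, 0, 0, 0]]], "hand": 0.52}}

```text
clock: 11.55
eef_pos: [445.6, -172.7, 28.9]
eef_rot: [[-0.982, 0.191, 0.001], [0.191, 0.982, -0.0], [-0.001, -0.0, -1.0]]
force: [0.9, -0.2, -0.5]
width: 44.9
grip_force: 0.0
```

Request:
{"fn": "move_arm", "kwargs": {"moves": [[[0, 0, 36, 0], [0, 0, 36, 0], [40, 30, 0, 0], [40, 30, 0, 0], [40, 30, 0, 0]]]}}

```text
clock: 12.18
eef_pos: [566.6, -81.8, 101.0]
eef_rot: [[-0.982, 0.191, 0.001], [0.191, 0.982, -0.0], [-0.001, -0.0, -1.0]]
force: [0.4, -1.3, 0.1]
width: 44.3
grip_force: 0.0
```

Request:
{"fn": "move_arm", "kwargs": {"moves": [[[40, 30, 0, 0], [33, 30, 0, 0], [0, 0, 0, 0]]], "hand": 0.62}}

```text
clock: 12.55
eef_pos: [641.0, -20.6, 100.7]
eef_rot: [[-0.982, 0.188, 0.002], [0.188, 0.982, 0.0], [-0.002, 0.001, -1.0]]
force: [0.2, -0.4, -0.2]
width: 53.1
grip_force: 0.0
```

Run:
```python
from h import *
s=arm.state();print(s['eef_pos'],s['joint_positions'],s['width'])
t=cam('top');c=cam('side')
a=cv2.resize(t['img'][150:290,230:390][:,:,::-1],(480,420),interpolation=cv2.INTER_CUBIC)
b=cv2.resize(c['img'][140:210,200:250][:,:,::-1],(300,420),interpolation=cv2.INTER_CUBIC)
cv2.imwrite('pics/t4.png',np.hstack([a,b]))
for z in (100,85):
  u,v=w2px(t,[*s['eef_pos'][:2],z]);U,V=w2px(c,[*s['eef_pos'][:2],z]);print((u-230)*3,(v-150)*3,480+(U-200)*6,(V-140)*6)
```

```text
[640.9959102  -20.56929107 100.66721412] [-1.39966263e-01  5.68122055e-01  1.56219868e+00  5.21649178e-04
  1.00882832e+00 -1.52175124e+00] 53.1368163196554
152.40105981872097 70.07825433551199 717.3363252111521 98.00266592789893
150.65363156812595 72.12105368075137 717.0634472552254 130.24218181950857
```

View pics/t4.png

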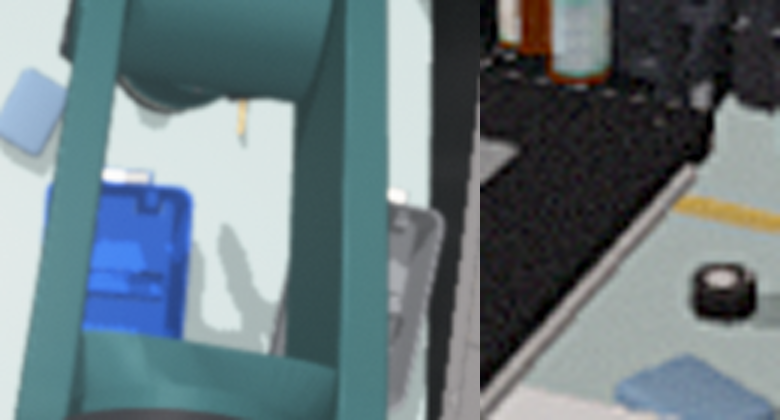

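The top view is filled by the forearm. The side crop shows the disc mount standing clear at (725,290), so I'll descend with small steps.

Request:
{"fn": "move_arm", "kwargs": {"moves": [[[-2.5, -2, -20, 0], [0, 0, -20, 0], [0, 0, -20, 0], [0, 0, 0, 0]]]}}

```text
clock: 13.15
eef_pos: [633.1, -25.5, 39.1]
eef_rot: [[-0.981, 0.192, -0.005], [0.192, 0.981, 0.0], [0.005, -0.001, -1.0]]
force: [0.1, -0.5, 1.0]
width: 53.1
grip_force: 0.0
```

Request:
{"fn": "move_arm", "kwargs": {"moves": [[[0, 0, -10, 0], [0, 0, -7, 0], [0, 0, 0, 0]]]}}

```text
clock: 13.52
eef_pos: [635.6, -24.6, 23.3]
eef_rot: [[-0.982, 0.191, -0.001], [0.191, 0.982, -0.0], [0.001, -0.0, -1.0]]
force: [0.2, 0.6, 1.3]
width: 53.0
grip_force: 0.0
```

Request:
{"fn": "move_arm", "kwargs": {"moves": [[[0, 0, 0, 0], [0, 0, 0, 0], [0, 0, 0, 0]]], "hand": 0}}

```text
clock: 13.9
eef_pos: [636.4, -24.6, 24.3]
eef_rot: [[-0.982, 0.191, 0.001], [0.191, 0.982, -0.0], [-0.001, -0.0, -1.0]]
force: [-0.9, -0.2, 6.7]
width: 26.8
grip_force: 58.9
```

Request:
{"fn": "move_arm", "kwargs": {"moves": [[[0, 0, 5, 0], [0, 0, 30, 0], [0, 0, 40, 0], [0, 0, 0, 0]]]}}

```text
clock: 14.4
eef_pos: [638.6, -24.9, 102.0]
eef_rot: [[-0.982, 0.191, 0.007], [0.191, 0.982, -0.001], [-0.007, 0.0, -1.0]]
force: [-0.3, -0.1, -0.2]
width: 26.8
grip_force: 59.1
```

Run:
```python
from h import *
s=arm.state();print(s['eef_pos'],s['joint_positions'],s['width'])
c=cam('side')
cv2.imwrite('pics/t5.png',cv2.resize(c['img'][120:210,200:320][:,:,::-1],(800,600),interpolation=cv2.INTER_CUBIC))
```

```text
[638.6124055  -24.92505242 101.98310605] [-1.47002579e-01  5.62207609e-01  1.57014998e+00 -5.43727924e-05
  1.00259144e+00 -1.52573188e+00] 26.76194987944956
```

View pics/t5.png

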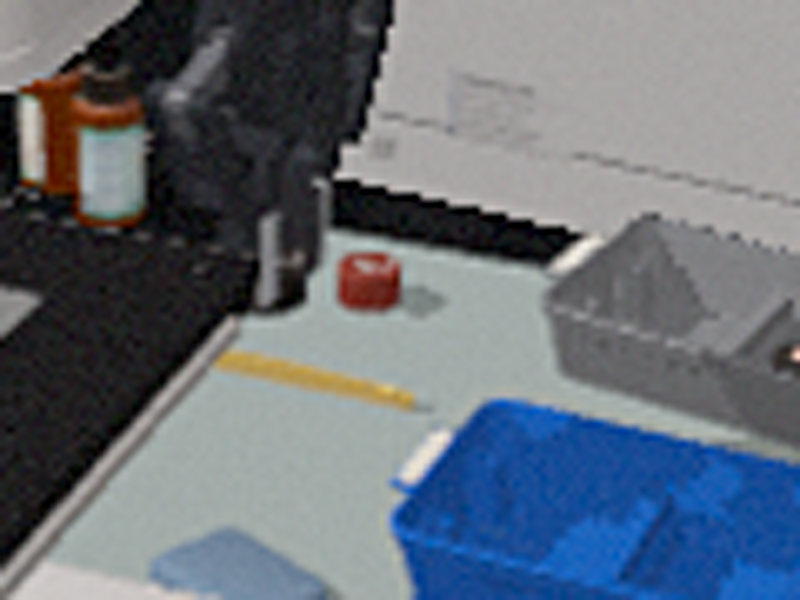

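The disc mount is held at (285,280) in the crop, and the square one sits in the grey tray's near bay. Now I'll carry the disc to the far bay.

Request:
{"fn": "move_arm", "kwargs": {"moves": [[[-31, -40, 0, 0], [-31, -41, 0, 0], [-31, -41, 0, 0], [-30, -40, 0, 0], [0, 0, 0, 0]]]}}

```text
clock: 15.08
eef_pos: [509.9, -188.2, 97.3]
eef_rot: [[-0.981, 0.195, -0.004], [0.195, 0.981, 0.001], [0.004, 0.0, -1.0]]
force: [-0.3, -0.1, -0.9]
width: 27.3
grip_force: 59.2
```

Request:
{"fn": "move_arm", "kwargs": {"moves": [[[0, 0, -30, 0], [0, 0, -20, 0], [0, 0, 0, 0]]]}}

```text
clock: 15.45
eef_pos: [511.7, -185.0, 46.6]
eef_rot: [[-0.982, 0.19, -0.004], [0.19, 0.982, 0.002], [0.004, 0.001, -1.0]]
force: [-0.7, 0.3, 0.4]
width: 26.6
grip_force: 59.2
```

Request:
{"fn": "move_arm", "kwargs": {"moves": [[[2, -1, -10, 0], [0, 0, -7, 0], [0, 0, 0, 0], [0, 0, 0, 0]]]}}

```text
clock: 15.95
eef_pos: [515.1, -187.6, 31.8]
eef_rot: [[-0.982, 0.191, 0.0], [0.191, 0.982, -0.0], [-0.0, -0.0, -1.0]]
force: [0.1, -0.4, -0.5]
width: 26.7
grip_force: 59.2
```

Request:
{"fn": "move_arm", "kwargs": {"moves": [[[0, 0, 0, 0], [0, 0, 0, 0], [0, 0, 0, 0]]], "hand": 0.52}}

```text
clock: 16.32
eef_pos: [515.0, -187.7, 31.7]
eef_rot: [[-0.982, 0.191, 0.0], [0.191, 0.982, -0.0], [-0.0, -0.0, -1.0]]
force: [0.1, -0.0, 0.3]
width: 44.5
grip_force: 0.0
```

Request:
{"fn": "move_arm", "kwargs": {"moves": [[[0, 0, 25, 0], [0, 0, 40, 0], [0, 0, 20, 0]]]}}

```text
clock: 16.7
eef_pos: [515.8, -188.0, 118.5]
eef_rot: [[-0.982, 0.191, 0.002], [0.191, 0.982, -0.001], [-0.002, -0.001, -1.0]]
force: [0.4, -0.5, -0.8]
width: 43.9
grip_force: 0.0
```

Request:
{"fn": "move_arm", "kwargs": {"moves": [[[-19, 46, 6, -10.2], [-19, 46, 6, -10.2], [-19, 46, 6, -10.2], [-19, 46, 6, -10.2], [-19, 46, 6, -10.2]]]}}

```text
clock: 17.32
eef_pos: [419.6, 42.8, 146.8]
eef_rot: [[-0.467, 0.884, 0.0], [0.884, 0.467, 0.0], [-0.0, 0.0, -1.0]]
force: [0.4, 1.1, 0.3]
width: 44.6
grip_force: 0.0
```

Request:
{"fn": "move_arm", "kwargs": {"moves": [[[0, 0, 0, -10.4], [0, 0, 0, -10.4], [0, 0, 0, -10.3], [0, 0, 0, 0]]]}}

```text
clock: 17.82
eef_pos: [420.3, 41.6, 146.6]
eef_rot: [[0.049, 0.999, 0.0], [0.999, -0.049, 0.0], [0.0, 0.0, -1.0]]
force: [-0.0, 0.2, 0.3]
width: 44.3
grip_force: 0.0
```

Run:
```python
from h import *
s=arm.state();print(s['clock'],s['eef_pos'],s['eef_rot'][:,1],s['width'])
t=cam('top','top6.png')
cv2.imwrite('pics/t6.png',cv2.resize(t['img'][195:295,310:385][:,:,::-1],(450,600),interpolation=cv2.INTER_CUBIC))
```

```text
17.825 [420.30888379  41.58950264 146.56612728] [ 9.98804307e-01 -4.88871512e-02  5.07163871e-05] 44.25818692130902
```

View pics/t6.png

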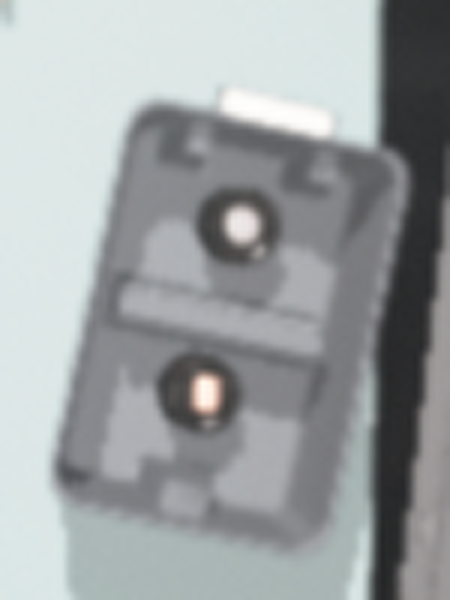

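Both black mounts sit flat in the grey bays: the disc at (240,226), the square at (199,392). Their known release positions let me check the top camera's bias.

```bash
python3 - <<'E'
from fit import *
t=cam('top')
g=lambda u,v:(310+u/6-.42,195+v/6-.42)
print('disc',px2w(t,*g(240,226),12).round(1),'truth ~515.0 -187.7'); print('sq',px2w(t,*g(199,392),11).round(1),'truth ~ ? -172.6..-174')
q,f=fit(t,[g(*p) for p in[(125,96),(413,162),(330,562),(48,490)]],38);print('grey',q[:2],np.degrees(q[2]),f.round(1))
E
python3 - <<'E'
from h import *
# edge-line refined rim fit for both trays using original top0 picture: optimise outline on gradient
from scipy.optimize import minimize
from fit import poly_pts
img=cv2.imread('pics/top0.png').astype(np.float32);img6=cv2.imread('pics/top6.png').astype(np.float32)
t=cam('top')
def grad(im):
    return sum(np.hypot(cv2.Sobel(im[:,:,k],-1,1,0),cv2.Sobel(im[:,:,k],-1,0,1)) for k in range(3))
def score(q,G):
    p=poly_pts(q[0],q[1],q[2],38);s=0
    for i in range(4):
        for a in np.linspace(.15,.85,30):
            if i==0 and .25<a<.75: continue
            w=p[i]*(1-a)+p[(i+1)%4]*a;u=w2px(t,w);s+=cv2.getRectSubPix(G,(1,1),u)[0,0]
    return -s
for n,im,q0 in [('blue',img,[486.5,0,-.054]),('grey',img,[482,-181.7,-.183]),('grey6',img6,[482,-181.7,-.183])]:
    G=cv2.GaussianBlur(grad(im),(0,0),.8)
    r=minimize(score,q0,args=(G,),method='Nelder-Mead',options=dict(initial_simplex=[np.array(q0)+d for d in([0,0,0],[3,0,0],[0,3,0],[0,0,.04])]))
    print(n,r.x[:2].round(1),np.degrees(r.x[2]).round(2),r.fun)
E
```

```text
disc [ 518.1 -189.4   12. ] truth ~515.0 -187.7
sq [ 454.3 -174.8   11. ] truth ~ ? -172.6..-174
grey [ 481.01048313 -180.09086993] -11.177120205779252 [ 2.3 -2.1  3.1 -0.8 -0.6  0.6 -4.8  2.3]
blue [4.868e+02 3.000e-01] -3.2 -62879.5078125
grey [ 481.5 -181.1] -10.82 -51293.125
grey6 [ 481.5 -181.1] -10.82 -51341.3359375
```

Request:
{"fn": "move_arm", "kwargs": {"moves": [[[33, -20, -20, -0.4], [33.5, -19.6, -20, 0], [0, 0, -30, 0], [0, 0, 0, 0], [0, 0, 0, 0]]], "hand": 0.6}}

```text
clock: 18.6
eef_pos: [486.5, 2.0, 76.9]
eef_rot: [[0.057, 0.998, -0.001], [0.998, -0.057, 0.0], [0.0, -0.001, -1.0]]
force: [0.6, -0.4, 0.5]
width: 51.3
grip_force: 0.0
```

Request:
{"fn": "move_arm", "kwargs": {"moves": [[[0, 0, -22, 0], [0, 0, -15, 0], [0, 0, -7, 0], [0, 0, 0, 0], [0, 0, 0, 0]]]}}

```text
clock: 19.23
eef_pos: [487.2, 1.9, 32.9]
eef_rot: [[0.057, 0.998, 0.001], [0.998, -0.057, -0.0], [-0.0, 0.001, -1.0]]
force: [-0.9, -0.2, 0.3]
width: 51.4
grip_force: 0.0
```

Request:
{"fn": "move_arm", "kwargs": {"moves": [[[0, 0, -1, 0], [0, 0, 0, 0], [0, 0, 0, 0], [0, 0, 0, 0]]], "hand": 0}}

```text
clock: 19.73
eef_pos: [487.1, 1.9, 31.9]
eef_rot: [[0.058, 0.998, 0.0], [0.998, -0.058, -0.0], [-0.0, 0.0, -1.0]]
force: [-1.2, 0.3, 5.7]
width: 7.9
grip_force: 60.5
```

Request:
{"fn": "move_arm", "kwargs": {"moves": [[[0, 0, 5, 0], [0, 0, 25, 0], [0, 0, 35, 0], [0, 0, 0, 0]]]}}

```text
clock: 20.23
eef_pos: [488.7, 1.7, 98.6]
eef_rot: [[0.058, 0.998, 0.005], [0.998, -0.058, -0.001], [-0.0, 0.005, -1.0]]
force: [-0.0, -0.8, -2.3]
width: 8.1
grip_force: 59.7
```

Request:
{"fn": "move_arm", "kwargs": {"moves": [[[0, -10, 0, -10.4], [0, -10, 0, -10.4], [0, -10, 0, -10.4], [0, -10, 0, -10.4], [0, -10, 0, -10.4]]]}}

```text
clock: 20.85
eef_pos: [486.0, -48.2, 95.4]
eef_rot: [[0.826, 0.564, -0.002], [0.564, -0.826, 0.001], [-0.001, -0.002, -1.0]]
force: [-0.6, 0.1, -1.4]
width: 7.8
grip_force: 59.7
```

Request:
{"fn": "move_arm", "kwargs": {"moves": [[[0, -10, 0, -10.4], [0, -10, 0, -10.4], [0, -10, 0, -10.4], [0, -10, 0, -10.4], [0, -10, 0, -10.4]]]}}

```text
clock: 21.48
eef_pos: [486.0, -98.1, 95.4]
eef_rot: [[0.953, -0.303, -0.002], [-0.303, -0.953, 0.001], [-0.002, -0.0, -1.0]]
force: [-0.3, -0.4, -2.0]
width: 7.8
grip_force: 59.7
```

Request:
{"fn": "move_arm", "kwargs": {"moves": [[[-1, -10, 0, -10.4], [-1, -10, 0, -10.4], [-1, -10, 0, -10.4], [-1, -10, 0, -10.4], [-1, -10, 0, -10.4]]]}}

```text
clock: 22.1
eef_pos: [481.0, -148.1, 95.3]
eef_rot: [[0.348, -0.938, -0.002], [-0.938, -0.348, 0.001], [-0.001, 0.001, -1.0]]
force: [-0.4, 0.3, -1.9]
width: 8.2
grip_force: 59.7
```

Request:
{"fn": "move_arm", "kwargs": {"moves": [[[0, -11, 0, -10.4], [0, -10, 0, -10.4], [0, -10, 0, -10.4], [0, 0, 0, 0], [0, 0, 0, 0]]]}}

```text
clock: 22.72
eef_pos: [481.3, -178.5, 95.8]
eef_rot: [[-0.179, -0.984, -0.001], [-0.984, 0.179, 0.001], [-0.001, 0.001, -1.0]]
force: [0.2, 1.2, -2.3]
width: 7.9
grip_force: 59.7
```

Run:
```python
from h import *
s=arm.state();print(s['clock'],s['eef_pos'],np.degrees(np.arctan2(s['eef_rot'][1,1],s['eef_rot'][0,1])),s['joint_positions'],s['width'])
c=cam('side','side7.png');cam('top','top7.png')
cv2.imwrite('pics/s7.png',cv2.resize(c['img'][100:205,225:365][:,:,::-1],(800,600),interpolation=cv2.INTER_CUBIC))
```

```text
22.725 [ 481.29634662 -178.54297722   95.82912428] 169.6862782409684 [-4.89976690e-01  4.32897872e-01  1.85567126e+00  2.39794500e-04
  8.54401779e-01  2.83146715e+00] 7.869742986674082
```

View pics/s7.png

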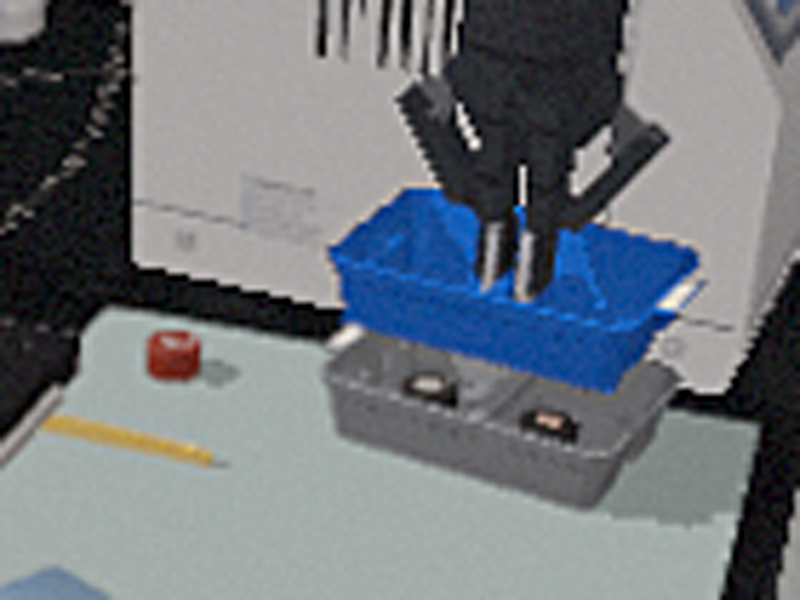

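The blue tray hangs over the grey one with its tab at the near end and the black mounts visible below. I'll fit both rims in the side view for the relative offset.

```bash
cat > sfit.py <<'E'
from h import *
from scipy.optimize import minimize
from fit import poly_pts
def grad(im):
    im=im.astype(np.float32)
    return cv2.GaussianBlur(sum(np.hypot(cv2.Sobel(im[:,:,k],-1,1,0),cv2.Sobel(im[:,:,k],-1,0,1)) for k in range(3)),(0,0),.8)
def rim(c,im,q0,z,sides=(0,1,2,3)):
    G=grad(im)
    def score(q):
        p=poly_pts(*q,z);s=0
        for i in sides:
            for a in np.linspace(.15,.85,30):
                if i==0 and .25<a<.75: continue
                s+=cv2.getRectSubPix(G,(1,1),w2px(c,p[i]*(1-a)+p[(i+1)%4]*a))[0,0]
        return -s
    q0=np.array(q0)
    r=minimize(score,q0,method='Nelder-Mead',options=dict(initial_simplex=[q0+d for d in([0,0,0],[4,0,0],[0,4,0],[0,0,.04])]))
    return [*r.x[:2].round(1),np.degrees(r.x[2]).round(2),round(-r.fun)]
E
python3 - <<'E'
from sfit import *
c=cam('side');R=np.radians
s0=cv2.imread('pics/side0.png');s7=cv2.imread('pics/side7.png')
print('blue0',rim(c,s0,[486.8,2,R(-3.2)],38))
for q in ([481.5,-179,R(-10.8)],[481.5,-175,R(-10.8)]):print('grey0',rim(c,s0,q,38))
for sd in ((0,1,2,3),(0,2,3)):
  for y in (-178.5,-174): print('blue7',rim(c,s7,[481.3,y,R(169.7)],101.8,sd))
  print('grey7',rim(c,s7,[481.5,-177,R(-10.8)],38,(0,3)))
E
```

```text
blue0 [np.float64(486.2), np.float64(9.0), np.float64(-3.43), 57294]
grey0 [np.float64(475.5), np.float64(-169.9), np.float64(-8.58), 48656]
grey0 [np.float64(475.5), np.float64(-169.9), np.float64(-8.57), 48656]
blue7 [np.float64(478.9), np.float64(-173.0), np.float64(172.71), 59752]
blue7 [np.float64(478.9), np.float64(-173.0), np.float64(172.71), 59752]
grey7 [np.float64(482.6), np.float64(-191.0), np.float64(-13.95), 25143]
blue7 [np.float64(479.5), np.float64(-166.4), np.float64(174.72), 51549]
blue7 [np.float64(479.5), np.float64(-166.4), np.float64(174.72), 51549]
grey7 [np.float64(482.6), np.float64(-191.0), np.float64(-13.95), 25143]
```

Request:
{"fn": "move_arm", "kwargs": {"moves": [[[0, -0.8, -12, -0.5], [0, 0, -10, 0], [0, 0, 0, 0], [0, 0, 0, 0]]]}}

```text
clock: 23.38
eef_pos: [481.8, -179.8, 74.2]
eef_rot: [[-0.191, -0.982, -0.0], [-0.982, 0.191, 0.0], [-0.0, 0.0, -1.0]]
force: [0.4, -0.9, -0.8]
width: 7.8
grip_force: 59.7
```

Request:
{"fn": "move_arm", "kwargs": {"moves": [[[0, 0, -3, 0], [0, 0, -2, 0], [0, 0, 0, 0]]]}}

```text
clock: 23.75
eef_pos: [481.8, -179.8, 69.4]
eef_rot: [[-0.191, -0.982, -0.0], [-0.982, 0.191, 0.0], [-0.0, 0.0, -1.0]]
force: [-0.7, -0.1, -1.5]
width: 8.1
grip_force: 59.7
```

Request:
{"fn": "move_arm", "kwargs": {"moves": [[[0, 0, -2, 0], [0, 0, -1, 0], [0, 0, 0, 0]]]}}

```text
clock: 24.12
eef_pos: [481.8, -179.8, 66.4]
eef_rot: [[-0.191, -0.982, -0.0], [-0.982, 0.191, 0.0], [-0.0, 0.0, -1.0]]
force: [1.4, -0.5, -1.0]
width: 8.7
grip_force: 59.7
```

Request:
{"fn": "move_arm", "kwargs": {"moves": [[[0, 0, -2, 0], [0, 0, -1, 0], [0, 0, 0, 0]]]}}

```text
clock: 24.5
eef_pos: [481.8, -179.8, 63.4]
eef_rot: [[-0.191, -0.982, -0.0], [-0.982, 0.191, 0.0], [-0.0, 0.0, -1.0]]
force: [0.5, 0.5, -1.8]
width: 8.3
grip_force: 59.7
```

Request:
{"fn": "move_arm", "kwargs": {"moves": [[[0, 0, -2, 0], [0, 0, 0, 0]]]}}

```text
clock: 24.75
eef_pos: [481.8, -179.8, 61.3]
eef_rot: [[-0.191, -0.982, -0.0], [-0.982, 0.191, 0.0], [-0.0, 0.0, -1.0]]
force: [0.2, -0.0, -1.6]
width: 8.1
grip_force: 59.7
```

Request:
{"fn": "move_arm", "kwargs": {"moves": [[[0, 0, -1, 0], [0, 0, 0, 0]]]}}

```text
clock: 25.0
eef_pos: [481.8, -179.9, 60.4]
eef_rot: [[-0.191, -0.982, -0.0], [-0.982, 0.191, 0.0], [-0.0, 0.0, -1.0]]
force: [-0.5, -0.2, -1.3]
width: 8.2
grip_force: 59.7
```

Nearly seated; one more step, then I'll release to 50 mm or less and rise.

Request:
{"fn": "move_arm", "kwargs": {"moves": [[[0, 0, -1, 0], [0, 0, 0, 0]]]}}

```text
clock: 25.25
eef_pos: [482.0, -179.9, 59.9]
eef_rot: [[-0.191, -0.982, 0.0], [-0.982, 0.191, -0.0], [0.0, -0.0, -1.0]]
force: [-1.6, 0.2, 4.6]
width: 8.2
grip_force: 60.4
```

Request:
{"fn": "move_arm", "kwargs": {"moves": [[[0, 0, 0, 0], [0, 0, 0, 0], [0, 0, 0, 0]]], "hand": 0.5}}

```text
clock: 25.62
eef_pos: [481.9, -179.9, 59.4]
eef_rot: [[-0.191, -0.982, 0.0], [-0.982, 0.191, -0.0], [0.0, -0.0, -1.0]]
force: [-0.3, -0.0, 0.3]
width: 42.8
grip_force: 0.0
```

Request:
{"fn": "move_arm", "kwargs": {"moves": [[[0, 0, 20, 0], [0, 0, 30, 0], [0, 0, 20, 0], [0, 0, 0, 0]]]}}

```text
clock: 26.12
eef_pos: [483.0, -180.4, 130.7]
eef_rot: [[-0.191, -0.982, 0.003], [-0.982, 0.191, -0.002], [0.001, -0.003, -1.0]]
force: [1.1, -0.3, -0.3]
width: 42.8
grip_force: 0.0
```

Request:
{"fn": "move_arm", "kwargs": {"moves": [[[19, 0, 0, 10], [19, 0, 0, 10], [19, 0, 0, 10], [19, -1, 0, 10], [19, -1, 0, 10]]], "hand": 0.62}}

```text
clock: 26.75
eef_pos: [576.7, -181.6, 127.8]
eef_rot: [[0.634, -0.774, -0.002], [-0.774, -0.634, 0.001], [-0.002, 0.001, -1.0]]
force: [0.5, 0.7, 0.7]
width: 53.1
grip_force: 0.0
```

Request:
{"fn": "move_arm", "kwargs": {"moves": [[[19, -1, 0, 10], [19, -1, -10, 10], [19, 0, -20, 10], [19, 0, -20, 10], [0, 0, 0, 0]]]}}

```text
clock: 27.38
eef_pos: [652.0, -183.2, 76.2]
eef_rot: [[0.982, -0.191, -0.004], [-0.191, -0.982, 0.002], [-0.004, -0.001, -1.0]]
force: [-0.1, -0.4, 0.3]
width: 52.9
grip_force: 0.0
```

Request:
{"fn": "move_arm", "kwargs": {"moves": [[[0, 0, -20, 0], [0, 0, 0, 0], [0, 0, 0, 0]]]}}

```text
clock: 27.75
eef_pos: [652.4, -183.9, 59.6]
eef_rot: [[0.981, -0.192, -0.0], [-0.192, -0.981, 0.0], [-0.0, -0.0, -1.0]]
force: [0.1, -0.1, 0.8]
width: 52.8
grip_force: 0.0
```

Request:
{"fn": "move_arm", "kwargs": {"moves": [[[1.5, 0, -15, 0], [0, 0, -12, 0], [0, 0, -7, 0], [0, 0, 0, 0], [0, 0, 0, 0]]]}}

```text
clock: 28.38
eef_pos: [654.6, -184.0, 25.6]
eef_rot: [[0.982, -0.191, 0.0], [-0.191, -0.982, -0.0], [0.0, -0.0, -1.0]]
force: [0.2, 0.5, -0.4]
width: 52.9
grip_force: 0.0
```

Request:
{"fn": "move_arm", "kwargs": {"moves": [[[0, 0, 0, 0], [0, 0, 0, 0], [0, 0, 0, 0]]], "hand": 0}}

```text
clock: 28.75
eef_pos: [654.9, -184.0, 26.3]
eef_rot: [[0.982, -0.191, 0.001], [-0.191, -0.982, -0.0], [0.001, 0.0, -1.0]]
force: [-0.6, 0.3, 6.4]
width: 26.8
grip_force: 58.9
```

Request:
{"fn": "move_arm", "kwargs": {"moves": [[[0, 0, 10, 0], [0, 0, 40, 0], [0, 0, 45, 0], [0, 0, 0, 0]]]}}

```text
clock: 29.25
eef_pos: [657.3, -185.0, 125.2]
eef_rot: [[0.982, -0.191, 0.008], [-0.191, -0.982, -0.003], [0.008, 0.001, -1.0]]
force: [-0.4, -1.0, -0.2]
width: 26.9
grip_force: 59.1
```

Run:
```python
from h import *
c=cam('side','side8.png')
cv2.imwrite('pics/s8.png',cv2.resize(c['img'][100:205,225:365][:,:,::-1],(800,600),interpolation=cv2.INTER_CUBIC))
```

```text
(no output)
```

View pics/s8.png

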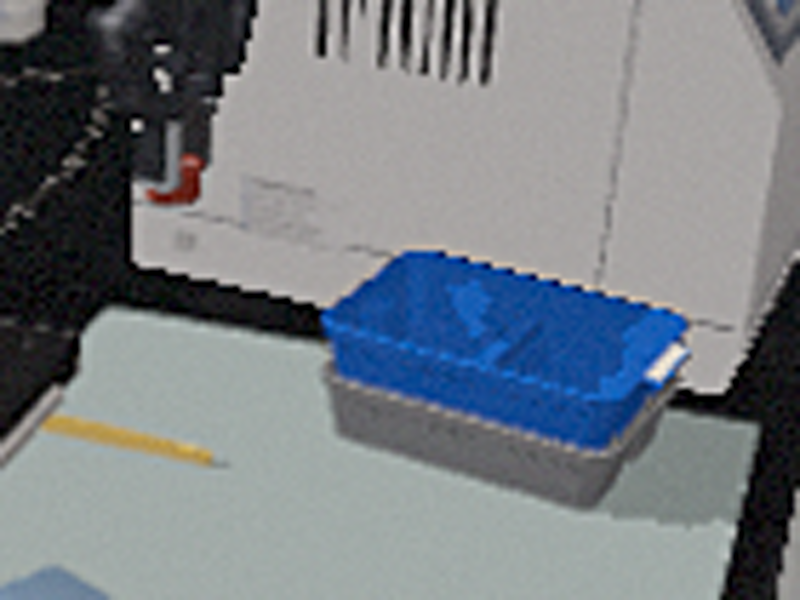

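The stack stands level with its tab at the near end, and red is held at (180,175). I'll place it in the blue tray's far bay.

Request:
{"fn": "move_arm", "kwargs": {"moves": [[[-35, 0, 0, 0], [-35, -1, 0, 0], [-35, -1, 0, 0], [-34.5, 0, 0, 0], [0, 0, 0, 0]]]}}

```text
clock: 29.92
eef_pos: [510.6, -184.6, 118.9]
eef_rot: [[0.981, -0.192, -0.006], [-0.192, -0.981, 0.003], [-0.006, -0.002, -1.0]]
force: [1.1, 0.4, -0.5]
width: 26.5
grip_force: 59.1
```

Request:
{"fn": "move_arm", "kwargs": {"moves": [[[0, 0, -25, 0], [0, 0, -18, 0], [0, 0, -12, 0], [0, 0, 0, 0], [0, 0, 0, 0]]]}}

```text
clock: 30.55
eef_pos: [515.4, -186.0, 65.7]
eef_rot: [[0.982, -0.191, 0.001], [-0.191, -0.982, -0.0], [0.001, 0.0, -1.0]]
force: [-0.5, -0.5, -0.0]
width: 27.0
grip_force: 59.1
```

Request:
{"fn": "move_arm", "kwargs": {"moves": [[[0, 0, -5, 0], [0, 0, -3, 0], [0, 0, 0, 0]]]}}

```text
clock: 30.92
eef_pos: [514.7, -185.8, 57.4]
eef_rot: [[0.982, -0.191, -0.0], [-0.191, -0.982, 0.0], [-0.0, -0.0, -1.0]]
force: [0.2, -0.1, -0.0]
width: 27.0
grip_force: 59.1
```

Request:
{"fn": "move_arm", "kwargs": {"moves": [[[0, 0, 0, 0], [0, 0, 0, 0], [0, 0, 0, 0]]], "hand": 0.52}}

```text
clock: 31.3
eef_pos: [515.0, -185.9, 57.6]
eef_rot: [[0.982, -0.191, 0.0], [-0.191, -0.982, -0.0], [0.0, -0.0, -1.0]]
force: [-0.0, -0.0, 0.3]
width: 44.2
grip_force: 0.0
```

Request:
{"fn": "move_arm", "kwargs": {"moves": [[[0, 0, 15, 0], [0, 0, 30, 0], [0, 0, 25, 0], [0, 0, 0, 0]]]}}

```text
clock: 31.8
eef_pos: [516.6, -186.8, 130.3]
eef_rot: [[0.982, -0.191, 0.005], [-0.191, -0.982, -0.002], [0.005, 0.001, -1.0]]
force: [-0.1, -0.1, -0.4]
width: 44.8
grip_force: 0.0
```

Request:
{"fn": "move_arm", "kwargs": {"moves": [[[-16.5, 42.5, 0, 10.1], [-16.5, 42.5, 0, 10.1], [-16.5, 42.5, 0, 10.1], [-16.5, 42.5, 0, 10.1], [-16.5, 42.5, 0, 10.1]]]}}

```text
clock: 32.42
eef_pos: [431.4, 27.9, 127.3]
eef_rot: [[0.768, 0.64, -0.001], [0.64, -0.768, 0.0], [-0.0, -0.001, -1.0]]
force: [0.3, -0.3, -0.4]
width: 44.4
grip_force: 0.0
```

Request:
{"fn": "move_arm", "kwargs": {"moves": [[[-16.5, 42.5, -15, 10.1], [-16.5, 42.5, -15, 10.1], [-16.5, 42.5, -15, 10.1], [-16.5, 42.5, -15, 10.1], [-16.5, 42.5, -15, 10.1]]], "hand": 1.0}}

```text
clock: 33.05
eef_pos: [349.1, 240.4, 51.9]
eef_rot: [[-0.006, 1.0, -0.0], [1.0, 0.006, -0.0], [-0.0, -0.0, -1.0]]
force: [1.9, 0.1, -0.4]
width: 85.0
grip_force: 0.0
```

Request:
{"fn": "move_arm", "kwargs": {"moves": [[[0, 0, -18, 0], [0, 0, -10, 0], [0, 0, 0, 0], [0, 0, 0, 0]]]}}

```text
clock: 33.55
eef_pos: [350.4, 238.7, 24.8]
eef_rot: [[0.001, 1.0, 0.0], [1.0, -0.001, 0.0], [0.0, 0.0, -1.0]]
force: [0.4, 0.8, 0.5]
width: 85.5
grip_force: 0.0
```

Request:
{"fn": "move_arm", "kwargs": {"moves": [[[12, 0, 1, 0], [12, 0, 0, 0], [10, 0, 0, 0], [6, 0, 0, 0], [0, 0, 0, 0]]]}}

```text
clock: 34.17
eef_pos: [390.5, 239.1, 25.4]
eef_rot: [[0.0, 1.0, 0.0], [1.0, -0.0, 0.0], [0.0, 0.0, -1.0]]
force: [0.2, -1.0, -0.0]
width: 85.4
grip_force: 0.0
```

Request:
{"fn": "move_arm", "kwargs": {"moves": [[[4, 0, 0, 0], [4, 0, 0, 0], [0, 0, 0, 0]]]}}

```text
clock: 34.55
eef_pos: [398.3, 239.2, 25.5]
eef_rot: [[0.0, 1.0, 0.0], [1.0, -0.0, 0.0], [0.0, 0.0, -1.0]]
force: [0.2, 0.8, 0.9]
width: 85.5
grip_force: 0.0
```

Request:
{"fn": "move_arm", "kwargs": {"moves": [[[3, 0, 0, 0], [3, 0, 0, 0], [0, 0, 0, 0]]]}}

```text
clock: 34.92
eef_pos: [404.3, 239.2, 25.5]
eef_rot: [[0.0, 1.0, 0.0], [1.0, -0.0, 0.0], [0.0, 0.0, -1.0]]
force: [-0.2, -0.1, -1.7]
width: 85.3
grip_force: 0.0
```

Request:
{"fn": "move_arm", "kwargs": {"moves": [[[1.5, 0, -4, 0], [0, 0, -4, 0], [0, 0, -4, 0], [0, 0, 0, 0]]]}}

```text
clock: 35.42
eef_pos: [405.0, 239.0, 13.0]
eef_rot: [[0.0, 1.0, -0.001], [1.0, -0.0, -0.0], [-0.0, -0.001, -1.0]]
force: [0.4, -0.1, -1.1]
width: 85.1
grip_force: 0.0
```

Request:
{"fn": "move_arm", "kwargs": {"moves": [[[0, 0, 0, 0], [0, 0, 0, 0]]], "hand": 0.85}}

```text
clock: 35.67
eef_pos: [405.4, 239.2, 13.6]
eef_rot: [[0.0, 1.0, 0.0], [1.0, -0.0, 0.0], [0.0, 0.0, -1.0]]
force: [-0.2, 0.0, 0.0]
width: 72.5
grip_force: 0.0
```

Request:
{"fn": "move_arm", "kwargs": {"moves": [[[0, 0, 5, 0], [0, 0, 6, 0]]], "hand": 0.7}}

```text
clock: 35.92
eef_pos: [405.3, 239.1, 24.9]
eef_rot: [[0.0, 1.0, -0.0], [1.0, -0.0, -0.0], [-0.0, -0.0, -1.0]]
force: [0.2, 0.0, 0.2]
width: 59.7
grip_force: 0.0
```

Request:
{"fn": "move_arm", "kwargs": {"moves": [[[0, 0, 1, 0], [0, 0, 0, 0], [0, 0, 0, 0], [0, 0, 0, 0]]], "hand": 0}}

```text
clock: 36.42
eef_pos: [405.8, 239.3, 26.2]
eef_rot: [[-0.0, 1.0, 0.001], [1.0, 0.0, 0.0], [0.0, 0.001, -1.0]]
force: [-0.6, -0.4, 12.5]
width: 26.7
grip_force: 58.3
```

Request:
{"fn": "move_arm", "kwargs": {"moves": [[[0, 0, 8, 0], [-20, 0, 5, 0], [-30, 0, 20, 0], [9.3, -41.3, 30, 8], [9.3, -41.3, 30, 8]]]}}

```text
clock: 37.05
eef_pos: [371.4, 156.0, 118.9]
eef_rot: [[-0.283, 0.959, -0.002], [0.959, 0.283, -0.0], [0.0, -0.002, -1.0]]
force: [0.4, 0.6, -0.6]
width: 26.6
grip_force: 59.2
```

Request:
{"fn": "move_arm", "kwargs": {"moves": [[[9.3, -41.3, 10, 8], [9.3, -41.3, 0, 8], [9.3, -41.3, 0, 8], [9.3, -41.3, 0, 8], [9.3, -41.3, 0, 8]]]}}

```text
clock: 37.67
eef_pos: [418.8, -50.4, 128.3]
eef_rot: [[-0.832, 0.555, -0.002], [0.555, 0.832, 0.001], [0.002, -0.0, -1.0]]
force: [0.9, -0.4, -0.8]
width: 26.8
grip_force: 59.2
```

Request:
{"fn": "move_arm", "kwargs": {"moves": [[[9.3, -41.3, 0, 8], [9.3, -41.3, 0, 8], [9.3, -41.3, -10, 7], [0, 0, 0, 0], [0, 0, 0, 0]]]}}

```text
clock: 38.3
eef_pos: [446.7, -172.4, 118.1]
eef_rot: [[-0.981, 0.192, -0.002], [0.192, 0.981, 0.002], [0.003, 0.001, -1.0]]
force: [-0.6, 0.0, -0.4]
width: 26.8
grip_force: 59.3
```

Run:
```python
from h import *
s=arm.state();print(s['clock'],s['eef_pos'],np.degrees(np.arctan2(s['eef_rot'][1,1],s['eef_rot'][0,1])))
c=cam('side','side9.png')
cv2.imwrite('pics/s9.png',cv2.resize(c['img'][100:205,225:365][:,:,::-1],(800,600),interpolation=cv2.INTER_CUBIC))
```

```text
38.3 [ 446.70224955 -172.37758844  118.06964648] 78.90718975229706
```

View pics/s9.png

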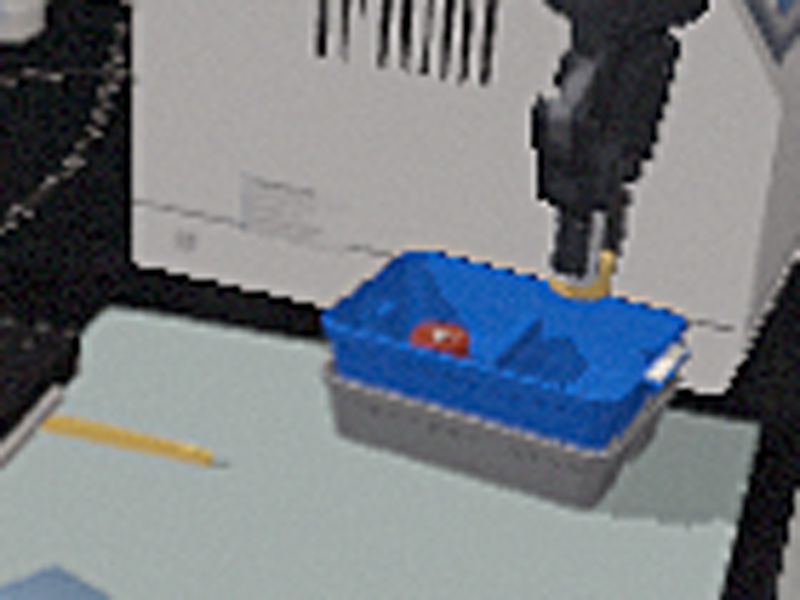

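Red sits in the far bay at (440,338), and tan is held above the near bay at (590,275). I'll lower it.

Request:
{"fn": "move_arm", "kwargs": {"moves": [[[1, -1, -25, 0], [0, 0, -18, 0], [0, 0, -8, 0], [0, 0, 0, 0], [0, 0, 0, 0]]]}}

```text
clock: 38.98
eef_pos: [449.7, -174.7, 68.1]
eef_rot: [[-0.982, 0.191, 0.001], [0.191, 0.982, -0.0], [-0.001, -0.0, -1.0]]
force: [-0.5, 0.5, -0.5]
width: 26.9
grip_force: 59.3
```

Request:
{"fn": "move_arm", "kwargs": {"moves": [[[0, 0, -5, 0], [0, 0, -4, 0], [0, 0, 0, 0]]]}}

```text
clock: 39.35
eef_pos: [449.1, -174.8, 58.2]
eef_rot: [[-0.982, 0.191, -0.001], [0.191, 0.982, 0.0], [0.001, 0.0, -1.0]]
force: [-0.8, -0.3, -0.3]
width: 26.7
grip_force: 59.3
```

Request:
{"fn": "move_arm", "kwargs": {"moves": [[[0, 0, 0, 0], [0, 0, 0, 0], [0, 0, 0, 0]]], "hand": 0.52}}

```text
clock: 39.72
eef_pos: [449.5, -174.9, 58.5]
eef_rot: [[-0.982, 0.191, 0.0], [0.191, 0.982, -0.0], [-0.0, -0.0, -1.0]]
force: [-0.5, 0.0, 0.7]
width: 44.3
grip_force: 0.0
```

Request:
{"fn": "move_arm", "kwargs": {"moves": [[[0, 0, 15, 0], [0, 0, 30, 0], [0, 0, 30, 0], [-10, 40, 0, 0], [-10, 40, 0, 0]]]}}

```text
clock: 40.35
eef_pos: [429.9, -94.5, 135.0]
eef_rot: [[-0.981, 0.192, 0.002], [0.192, 0.981, -0.001], [-0.003, -0.0, -1.0]]
force: [0.2, 0.6, 0.1]
width: 44.5
grip_force: 0.0
```

Request:
{"fn": "move_arm", "kwargs": {"moves": [[[-10, 40, 0, 0], [-5, 40, 0, 0], [0, 40, 0, 0], [0, 0, 0, 0], [0, 0, 0, 0]]]}}

```text
clock: 40.98
eef_pos: [414.8, 24.8, 134.1]
eef_rot: [[-0.982, 0.19, 0.001], [0.19, 0.982, -0.001], [-0.001, -0.0, -1.0]]
force: [0.2, 0.4, -0.5]
width: 44.4
grip_force: 0.0
```

Run:
```python
from h import *
c=cam('side');t=cam('top')
a=cv2.resize(c['img'][125:205,260:350][:,:,::-1],(450,400),interpolation=cv2.INTER_CUBIC)
b=cv2.resize(t['img'][195:295,310:385][:,:,::-1],(300,400),interpolation=cv2.INTER_CUBIC)
cv2.imwrite('pics/s10.png',np.hstack([a,b]))
```

```text
(no output)
```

View pics/s10.png

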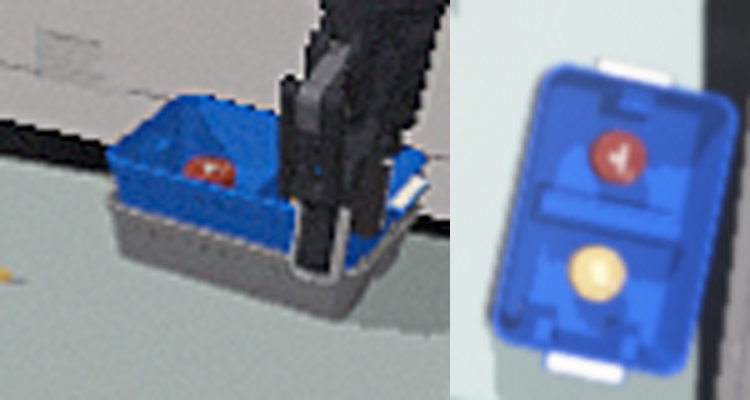

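The red and tan mounts lie flat, one in each blue bay, at (618,157) and (597,273). The tabs are at opposite ends and the stack is aligned, so I'm handing in.

```bash
python3 -c "
from cell import arm
print(arm.finish_job())"
```

```text
the job is handed in; nothing more can be done
None
```

I handed the job in at about 41 s; no verdict came back. The last pictures show the blue tray turned end for end on the grey one, with red and tan in its bays. The black mounts were seen in the grey bays before stacking, and the blue tray met the lugs at 28 mm.

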